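Zero the dial gauge, then straighten the row of primed pads

ROBOT

A 6-joint arm with a two-finger parallel gripper is mounted at the origin on the work surface. World frame = base frame: x ahead of the robot, y to its left, z up, the work surface at z = 0. Lengths are in m, angles in rad, forces in N, time in s.
With the tool pointing down it reaches from about 0.3 to 0.875 m from the base axis. Payload 6.4 kg.
Tool frame: the origin (TCP) lies on the centre line of the jaws, within the pads' length; the fingertips stand 8 mm ahead of it and the grasp point (between the pads) lies 11 mm behind it; z points along the fingers, y is the line along which they close (so a half turn about z gives the same grasp; the last joint's range is limited). The gripper opens to 85 mm and grips with 20 to 120 N. Pads are 22 mm wide; open, the fingers measure 114 mm over their backs; the gripper's body (76 mm by 85 mm) begins 54 mm behind the grasp point. The pads swing forward as they close: fully open they stand 13 mm farther back than shut.
Start: joints at [-0.206, 0.181, 1.607, -0, 1.354, -0.206], TCP at [0.575, 0, 0.239] pointing down, gripper open.
Joint ranges: [-2.99, 2.99], [-0.89, 2.07], [0.3, 2.58], [-1.14, 4.28], [0, 2.63], [-3.12, 3.12]. Speed limits (rad/s): [2.57, 2.57, 3.01, 3.14, 3.14, 3.14].

INTERFACE

Orientations are given as a unit quaternion [w, x, y, z].
In Python, from bench import ctrl gives the robot as it stands.
- The arm moves only by the shell command python3 -m handwheel 'ROWS' [OPENING]. ROWS is JSON, a list that holds one entry, the list of rows, each a list of 4 numbers: the shift along the tool's x, y, z each as a share of 20 cm, from -1 to 1, then the turn about the tool's z as a share of 1.5 rad, from -1 to 1. In form: [[[x, y, z, twist], ...]]. A call has 1 to 10 rows; each row is the pose to reach, as a shift and turn from the pose commanded when the call began, along the tool's axes at that moment; what a row does not reach only later rows make up. A row lasts 1/8 s, in which the tool goes at most 62.5 mm and 10.7 degrees, less where a joint would pass 70% of its speed; a pose out of reach is approached as far as the arm can. A call with a number of a shift or a turn outside -1 to 1 is refused whole. A call with a gripper value outside its range is refused whole. OPENING is the finger opening in mm, from 0 to 85.4, set as the call begins (- or left out, the last holds). The fingers move at their own pace and stop on an object; the grip force is fixed at half the most. Time passes only in rows, so rows that repeat a pose let the fingers close. It gives the time, the measured TCP pose, the force, the opening and the grip force at its end, in the units of the state.
- ctrl.get_obs(): the state, without advancing time (a new reading comes with each control period).
- ctrl.camera(name): name is "scene" or "side" or "wrist"; returns a dict with "color" (420x560x3 uint8, red, green, blue), "range_z" (420x560 float32, m along the optical axis (not along the pixel's ray), 0 where there is no reading), "K" (3x3 intrinsics, pixels), "pose" (4x4, takes a point from camera to world coordinates); the wrist camera has in their place "T_tool_cam" (4x4, takes a point from camera to tool coordinates, whose origin is the TCP and whose axes are the flange's). Camera axes: x right, y down, z forward; pixel columns grow to the right and rows downward; lengths in m; the calibration is good to about 2 mm. The wrist camera is an equidistant fisheye: a pixel r from the principal point sees the ray r / f radians off the axis. A picture is of the moment at which its call begins: read the wrist's pose just before it.
- ctrl.hand_in(): hands the job in; it is judged then, once.
The state is a dict: "time_s": time; "q": joint angles; "dq": joint speeds; "joint_efforts": joint torques, N m; "eef_pos": TCP position; "eef_rot": TCP orientation; "wrist_force": force on the tool from outside, world axes, zero at the start; "torque": the same for the moment, N m; "opening": opening from 0.0 (shut) to 1.0 (fully open); "grasp_force": force on a finger pad.
Only numpy, scipy, OpenCV 4.12 (cv2) and the standard library are available. Lean on these libraries where they do the work, as an engineer would, in place of code of your own. Each camera call takes 0.05 s, during which the arm holds its last target. There are 200 camera calls.

TASK

First turn the dial gauge's bezel until its red zero mark stands at the needle, and let go. Then set the three red primed steel pads square in the three bare rectangles of the drying board, one in each, so that they lie in an even row; keep them low (never more than 60 mm above the board) and leave everything else on the table where it is.

Things in the scene. Friction and masses are not known exactly. Their poses are not given: they have to be found in the camera images.
- dial_centre (a point): dial centre of a fixed gauge, dial up, at the top of its bezel, 73 mm above the table; x along the base. The bezel: knurled aluminium ring, 60 mm diameter, 55 to 73 mm above the table, gripped across its outside from above at any yaw; turns endlessly, stays where left. Under it a 44 mm neck, a green base 130 (x) x 100 x 26 mm high, a 48 mm high anvil block 42 to 64 mm along +x
- zero_mark (a point): red zero mark of the dial (red bar on the white face, red spot beside it on the ring's top); this point lies 24 mm from the dial's axis, 73 mm above the table, and turns with bezel and face; x axis outwards
- needle_tip (a point): outer end of the thin black needle, 24 mm from the dial's axis, 73 mm above the table, x axis outwards; a short tail (5 mm) lies on the other side of the hub. The needle keeps still while the bezel turns and cannot be touched
- board: plywood drying board fixed on the table, 260 (x) x 360 (y) x 12 mm thick; origin under its centre, top 12 mm above the table. Along its far (+x) half runs a dark grey overspray band with three bare rectangles, each 62 mm along x by 42 mm along y, centred at x = 62 mm and y = -75, 0 and +75 mm in the board's frame
- pad0: loose steel pad (flat block) primed dull red, 60 (x) x 40 (y) x 16 mm high, about 0.28 kg, with two dark bolt-hole spots on top; origin at the centre of its underside, z up. The three are alike; each starts lying skewed on the near half of the board
- pad1: loose steel pad (flat block) primed dull red, 60 (x) x 40 (y) x 16 mm high, about 0.28 kg, with two dark bolt-hole spots on top; origin at the centre of its underside, z up. The three are alike; each starts lying skewed on the near half of the board
- pad2: loose steel pad (flat block) primed dull red, 60 (x) x 40 (y) x 16 mm high, about 0.28 kg, with two dark bolt-hole spots on top; origin at the centre of its underside, z up. The three are alike; each starts lying skewed on the near half of the board
- nut_a: loose hexagonal steel nut, 31 mm over its corners, 15 mm high, lying flat on the board between the pads and the row; not to be disturbed
- nut_b: a second nut like nut_a; not to be disturbed
- clamp_yellow: yellow plastic spring clamp lying on the table near the gauge, about 95 x 45 x 18 mm high; origin under its pivot, long along its x; not to be disturbed
- clamp_red: red spring clamp, like the yellow one; not to be disturbed
- tin: small paint tin, 72 mm diameter, 85 mm high, standing on the table near the gauge; origin at its underside's centre; not to be disturbed
- tape: yellow roll of tape lying flat on the table near the gauge, 80 mm outer, 60 mm inner diameter, 24 mm high; not to be disturbed
- bracket: red primed steel angle, 100 mm long along its x, 30 mm wide, upright leg 30 mm high on its +y side, 3 mm thick, lying behind the board; not to be disturbed

How it is judged:
By the outcome, as a careful person would: the job done as asked, in the order asked, and still so for the second after the job is handed in, with the robot touching nothing.
It also fails if it takes over 72 s, if anything falls off the work surface, if the arm or the gripper's body presses on something with over 40 N, if the wrist force passes 120 N, or if a joint passes its speed limit or range.

## Working session

There is one attempt and no reset: what is moved stays moved. The work goes in short steps, Python scripts to look and compute and a shell command to move; the robot and the scene stay as the last step left them, time stands still between calls to the robot, and variables do not carry over. Pictures are saved under pics/ and viewed, at most 10 in all, crops included, and the job is handed in when it is done.

```bash
mkdir -p pics; ls; cat > h.py <<'E'
import numpy as np, cv2
from bench import ctrl
def grab(name):
    o=ctrl.get_obs(); c=ctrl.camera(name)
    return o,c
def save(c,fn): cv2.imwrite('pics/'+fn,cv2.cvtColor(c['color'],cv2.COLOR_RGB2BGR))
E
python3 - <<'E'
from h import *
for n in ('scene','side','wrist'):
    o,c=grab(n); np.savez(f'{n}0.npz',**c); save(c,f'{n}0.png')
    print(n,c['K'].tolist(),np.round(c.get('pose',c.get('T_tool_cam')),4).tolist())
o=ctrl.get_obs();print(o)
a=np.hstack([np.load('scene0.npz')['color'],np.load('side0.npz')['color']])
E
```

```text
pics
scene [[452.13483847187916, 0.0, 269.17896223975697], [0.0, 452.13483847187916, 208.86907035413415], [0.0, 0.0, 1.0]] [[-0.8189, 0.4787, -0.3166, 0.8901], [0.5739, 0.6771, -0.4606, 0.4844], [-0.0061, -0.5589, -0.8292, 0.9546], [0.0, 0.0, 0.0, 1.0]]
side [[442.3576471617779, 0.0, 282.8645625263929], [0.0, 442.3576471617779, 209.37232399403334], [0.0, 0.0, 1.0]] [[0.8006, -0.3737, 0.4683, 0.1515], [-0.5991, -0.4862, 0.6362, -0.5653], [-0.0101, -0.7899, -0.6131, 0.6239], [0.0, 0.0, 0.0, 1.0]]
wrist [[325.19226210127806, 0.0, 277.94755808404096], [0.0, 325.19226210127806, 213.706924762905], [0.0, 0.0, 1.0]] [[-0.0004, -0.9649, -0.2628, 0.0659], [1.0, -0.0008, 0.0017, -0.0007], [-0.0018, -0.2628, 0.9649, -0.1355], [0.0, 0.0, 0.0, 1.0]]
{'time_s': 0.15, 'q': array([-2.06320139e-01,  1.81396380e-01,  1.60773631e+00, -3.31641617e-06,
        1.35375228e+00, -2.06297994e-01]), 'dq': array([ 0.00029651, -0.00246159, -0.00233848,  0.00016559,  0.00138664,
       -0.00070952]), 'joint_efforts': array([ 1.94259010e-03, -4.45260644e+01, -3.51692533e+01, -1.26067753e-04,
        5.82284134e-03,  2.14055274e-05]), 'eef_pos': array([5.74620618e-01, 8.43006323e-05, 2.38596764e-01]), 'eef_rot': array([-5.39927051e-04,  7.07114210e-01,  7.07099057e-01, -3.54975119e-04]), 'wrist_force': array([-0.79248936, -0.01459237, -0.14801399]), 'torque': array([ 0.04216148,  0.02687957, -0.01228507]), 'grasp_force': 0.0, 'opening': 1.0031623258883877}
```

View pics/scene0.png

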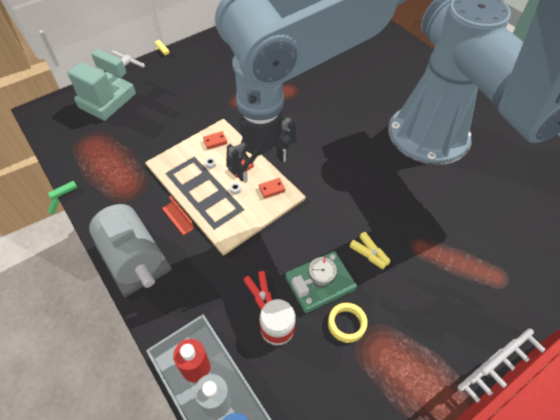

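View pics/wrist0.png

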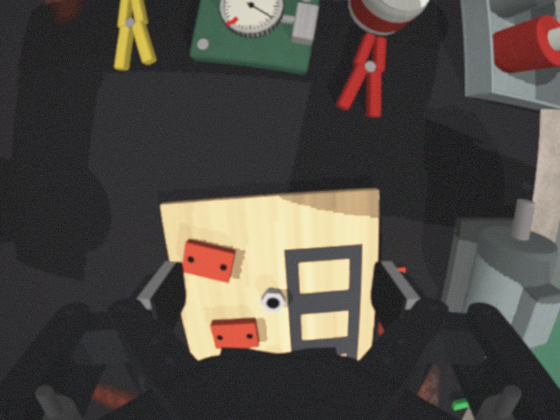

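```bash
cat >> h.py <<'E'
from scipy.spatial.transform import Rotation as R
def tool(o):
    T=np.eye(4); q=o['eef_rot']; T[:3,:3]=R.from_quat([q[1],q[2],q[3],q[0]]).as_matrix(); T[:3,3]=o['eef_pos']; return T
def cast(c,px,z,o=None):
    """pixels (N,2) -> world points on plane z"""
    px=np.atleast_2d(np.asarray(px,float)); K=c['K']
    u=(px-K[:2,2])/K[0,0]
    if 'T_tool_cam' in c:
        r=np.linalg.norm(u,axis=1,keepdims=True); d=np.hstack([np.sinc(r/np.pi)*u,np.cos(r)]); T=tool(o)@c['T_tool_cam']
    else: d=np.hstack([u,np.ones((len(u),1))]); T=c['pose']
    d=d@T[:3,:3].T; p=T[:3,3]
    return p+d*((z-p[2])/d[:,2])[:,None]
def masks(c):
    h=cv2.cvtColor(c['color'],cv2.COLOR_RGB2HSV).astype(int); H,S,V=h[...,0],h[...,1],h[...,2]
    red=(((H<8)|(H>172))&(S>140)&(V>90)).astype(np.uint8)
    white=((S<45)&(V>170)).astype(np.uint8)
    wood=((H>10)&(H<30)&(S>40)&(V>120)).astype(np.uint8)
    return red,white,wood
def blobs(m,amin):
    return [k for k in cv2.findContours(m,cv2.RETR_LIST,cv2.CHAIN_APPROX_NONE)[0] if cv2.contourArea(k)>amin]
def rect(c,k,z,o=None):
    w=cast(c,k[:,0,:],z,o)[:,:2]; (cx,cy),(a,b),t=cv2.minAreaRect((w*1000).astype(np.float32))
    if a<b: a,b,t=b,a,t+90
    return np.round([cx,cy,a,b,(t+90)%180-90],1)
E
python3 - <<'E'
from h import *
for n in('scene','wrist'):
    c=dict(np.load(n+'0.npz')); o=ctrl.get_obs() if n=='wrist' else None
    r,w,wd=masks(c)
    for nm,m,z,a in(('red',r,.028,60),('white',w,.073,80),('wood',wd,.012,150)):
        for k in blobs(m,a): print(n,nm,k[:,0].mean(0).round(),rect(c,k,z,o))
c=dict(np.load('scene0.npz')); print(cast(c,[[322,270]],.073))
E
```

```text
scene red [187. 352.] [874.4 160.8  39.5  34.2 -77.5]
scene red [192. 360.] [873.9 178.1  85.3  61.6 -88.4]
scene red [521. 387.] [ 3.715e+02  6.167e+02  3.069e+02  1.116e+02 -5.000e-01]
scene red [277. 336.] [705.1 239.   67.1  27.4 -35.1]
scene red [254. 292.] [687.7 129.7  82.7  19.8  85.2]
scene red [264. 286.] [663.5 130.7  74.3  18.3  69.2]
scene red [177. 215.] [ 731.7 -148.1  119.    38.7  -86.5]
scene red [272. 188.] [494.1 -80.1  57.3  43.1 -12.6]
scene red [214. 140.] [ 527.7 -305.1   55.8   45.2  -10.8]
scene white [160. 403.] [963.5 230.6  44.8  21.7 -87.5]
scene white [ 94. 398.] [1053.8  155.6   38.    34.3    1.1]
scene white [203. 393.] [8.892e+02 2.641e+02 8.710e+01 5.830e+01 6.000e-01]
scene white [ 73. 371.] [1075.6   85.3   55.8   51.7   58.7]
scene white [187. 351.] [874.7 175.7  30.3  26.  -77.6]
scene white [500. 365.] [3.949e+02 5.458e+02 2.022e+02 4.930e+01 1.000e-01]
scene white [169. 361.] [915.3 175.8 190.2  93.7  51.8]
scene white [277. 318.] [692.1 220.3  73.5  69.   54.8]
scene white [ 23. 355.] [1122.7  -16.2  271.6  107.3   73.4]
scene white [301. 28
[... 2115 characters left out ...]
3]
wrist white [273. 303.] [ 568.4 -114.1   16.3   16.   -89.9]
wrist white [272. 302.] [ 5.684e+02 -1.142e+02  2.460e+01  2.390e+01  1.000e-01]
wrist white [548. 172.] [904.9  31.8 160.6  56.  -81.1]
wrist white [554.  35.] [913.3 211.9  32.6  12.3  30. ]
wrist white [260.  10.] [557.4 179.6  31.6   7.6 -36. ]
wrist white [251.  13.] [550.3 174.7  52.8  33.   -2.1]
wrist wood [324. 325.] [ 636.6 -188.1   65.4   46.1    4. ]
wrist wood [273. 300.] [ 567.6 -147.4   38.1   32.5   81.9]
wrist wood [324. 276.] [ 631.2 -113.    64.6   45.7    4.2]
wrist wood [274. 272.] [ 570.8 -136.1  263.2  252.9    3.9]
wrist wood [132.  37.] [407.  190.3  92.9  54.9  87.9]
[[0.55171064 0.19030297 0.073     ]]
```

View pics/side0.png

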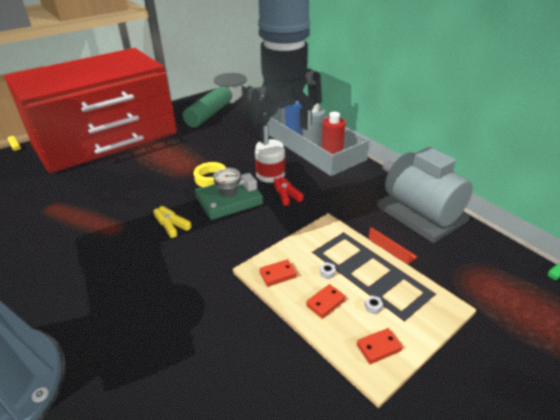

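```bash
python3 -m handwheel '[[[0.3,-0.04,0.1,0],[0.6,-0.08,0.2,0],[0.95,-0.13,0.3,0],[0.95,-0.13,0.3,0],[0.95,-0.13,0.3,0],[0.95,-0.13,0.3,0]]]'
python3 - <<'E'
from h import *
o,c=grab('wrist'); np.savez('wrist1.npz',**c); print(o['eef_pos'],o['eef_rot'])
r,w,wd=masks(c)
for nm,m in(('red',r),('white',w)):
    for k in blobs(m,10): print(nm,k[:,0].mean(0).round(),rect(c,k,.073,o))
cv2.imwrite('pics/w1.png',cv2.resize(c['color'][60:320,120:450,::-1],None,fx=2.2,fy=2.2,interpolation=cv2.INTER_CUBIC))
E
```

```text
time_s: 0.9
eef_pos: [0.5498, 0.1887, 0.1799]
eef_rot: [0.001, 0.708, 0.707, 0.0]
wrist_force: [0.0, -0.3, 0.6]
opening: 0.998
grasp_force: 0.0
[0.54983689 0.18870821 0.17990526] [5.34660944e-04 7.07530240e-01 7.06682823e-01 2.46550222e-04]
red [250. 240.] [527.7 166.8   4.    3.5 -44. ]
red [400. 245.] [652.1 160.7  14.7  14.1 -43.1]
red [256. 233.] [532.6 172.6   5.9   3.2  37.9]
red [549. 205.] [822.5 193.5  68.8  41.6 -73.7]
red [397. 214.] [650.3 186.3 138.7  42.2  80.4]
white [410. 303.] [670.1 104.1   8.6   5.1  50.3]
white [146. 303.] [429.2 103.4   9.4   5.1 -73.3]
white [544. 307.] [864.7  70.  111.2   7.5  89.9]
white [274. 247.] [ 5.469e+02  1.614e+02  5.600e+00  2.600e+00 -1.000e-01]
white [286. 245.] [556.  162.5   4.8   2.4  19.5]
white [400. 247.] [652.5 159.2   8.3   8.2  25.3]
white [263. 244.] [537.8 164.    8.2   3.  -28.3]
white [218. 231.] [501.9 174.2   9.1   9.  -47.3]
white [287. 223.] [557.  179.8  30.3   6.5 -39.1]
white [335. 217.] [592.4 185.5  35.1  25.9  80.6]
white [128. 187.] [427.2 211.2   8.6   8.3  63.7]
white [274. 217.] [548.7 186.3  58.4  58.  -45.3]
white [339. 174.] [595.8 219.3   8.6   8.5   0.9]
white [446. 179.] [ 6.94e+02  2.17e+02  7.76e+01  7.06e+01 -6.00e-01]
white [543.  97.] [816.2 309.  187.   38.   89.7]
```

View pics/w1.png

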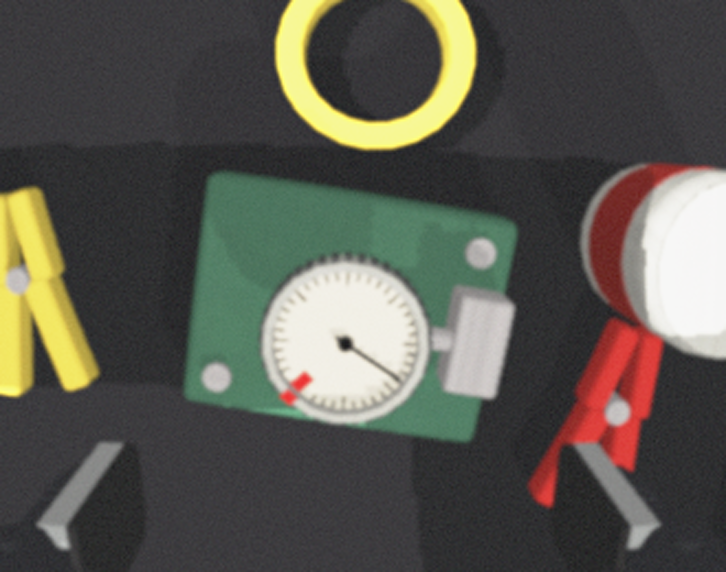

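```bash
cat >> h.py <<'E'
def dial(c,o,ctr):
    """angles (deg) of needle and red mark about hub, from pixels on z=.073"""
    px=np.argwhere(np.ones((420,560)))[:,::-1]; w=cast(c,px,.073,o)[:,:2]*1000; col=c['color'].reshape(-1,3).astype(int)
    d=np.linalg.norm(w-ctr,axis=1); dark=col.max(1)<110
    hub=w[dark&(d<4.5)].mean(0); v=w-hub; r=np.linalg.norm(v,axis=1); a=np.degrees(np.arctan2(v[:,1],v[:,0]))
    n=(col.max(1)<150)&(r>7)&(r<18); red=(col[:,0]-col[:,1:].max(1)>60)&(r>16)&(r<30)
    f=lambda m:np.degrees(np.arctan2(v[m,1].sum(),v[m,0].sum()))
    return hub,f(n),n.sum(),a[n].std(),f(red),red.sum()
E
python3 - <<'E'
from h import *
c=dict(np.load('wrist1.npz')); o=ctrl.get_obs()
r=dial(c,o,np.array([549,187.])); print(r, 'turn world', r[1]-r[4], o['q'])
E
```

```text
(array([548.71397647, 186.53327897]), np.float64(-34.143239311134735), np.int64(12), np.float64(1.0069313226387206), np.float64(-137.50684823693072), np.int64(83)) turn world 103.36360892579599 [ 1.26425683e-01  2.52502554e-01  1.64662548e+00 -4.28193967e-04
  1.24125373e+00  1.28411497e-01]
```

```bash
python3 -m handwheel '[[[-0.01,-0.005,0.05,0.12],[-0.01,-0.005,0.1,0.24],[-0.01,-0.005,0.15,0.36],[-0.01,-0.005,0.2,0.48],[-0.01,-0.005,0.25,0.6],[-0.01,-0.005,0.35,0.6],[-0.01,-0.005,0.45,0.6],[-0.01,-0.005,0.54,0.6],[-0.01,-0.005,0.59,0.6],[-0.01,-0.005,0.59,0.6]]]' 85
python3 -m handwheel '[[[0,0,0,0],[0,0,0,0],[0,0,0,0],[0,0,0,0],[0,0,0,0],[0,0,0,0]]]' 50
```

```text
time_s: 2.2
eef_pos: [0.5477, 0.1876, 0.0606]
eef_rot: [-0.0, 0.944, 0.329, -0.001]
wrist_force: [-0.1, -0.7, 0.4]
opening: 0.997
grasp_force: 0.0
time_s: 2.95
eef_pos: [0.5495, 0.1874, 0.0631]
eef_rot: [0.001, 0.944, 0.329, 0.001]
wrist_force: [-0.8, -3.0, 5.1]
opening: 0.679
grasp_force: 63.5
```

```bash
python3 -m handwheel '[[[0,0,0,-0.11],[0,0,0,-0.22],[0,0,0,-0.33],[0,0,0,-0.44],[0,0,0,-0.55],[0,0,0,-0.66],[0,0,0,-0.77],[0,0,0,-0.88],[0,0,0,-1],[0,0,0,-1]]]'
python3 -m handwheel '[[[0,0,0,-0.1],[0,0,0,-0.2],[0,0,0,-0.2],[0,0,0,-0.2]]]'
python3 - <<'E'
from h import *
o,c=grab('wrist'); r=dial(c,o,np.array([549,187.])); print(r,r[1]-r[4])
E
```

```text
time_s: 4.2
eef_pos: [0.5486, 0.1876, 0.0631]
eef_rot: [0.001, 0.465, 0.885, -0.0]
wrist_force: [-4.7, -4.3, 7.2]
opening: 0.677
grasp_force: 64.0
time_s: 4.7
eef_pos: [0.5485, 0.1875, 0.0631]
eef_rot: [0.001, 0.329, 0.944, -0.0]
wrist_force: [-4.3, -4.8, 9.1]
opening: 0.682
grasp_force: 64.1
(array([547.9887854 , 186.72701532]), np.float64(-34.82115344755981), np.int64(55), np.float64(1.9045219894206997), np.float64(-33.65283962476199), np.int64(168)) -1.1683138227978205
```

```bash
python3 -m handwheel '[[[0,0,0,0],[0,0,0,0],[0,0,0,0]]]' 85
python3 -m handwheel '[[[0,0,-0.15,0],[0,0,-0.3,0],[0,0,-0.4,0],[0,0,-0.4,0],[0,0,-0.4,0]]]'
python3 - <<'E'
from h import *
for i in range(2):
    o,c=grab('wrist'); r=dial(c,o,np.array([549,187.])); print(r,r[1]-r[4])
cv2.imwrite('pics/w2.png',cv2.resize(c['color'][120:370,200:360,::-1],None,fx=2.4,fy=2.4,interpolation=cv2.INTER_CUBIC))
E
```

```text
time_s: 5.12
eef_pos: [0.5482, 0.1882, 0.0614]
eef_rot: [0.0, 0.329, 0.944, 0.0]
wrist_force: [-0.2, -0.2, -0.7]
opening: 0.993
grasp_force: 0.0
time_s: 5.75
eef_pos: [0.5474, 0.188, 0.1403]
eef_rot: [-0.001, 0.329, 0.944, -0.0]
wrist_force: [-0.2, 0.2, 0.1]
opening: 0.994
grasp_force: 0.0
(array([548.15016347, 186.59397771]), np.float64(-34.80371919832394), np.int64(25), np.float64(1.3304067314519834), np.float64(-33.60863539120005), np.int64(104)) -1.1950838071238863
(array([548.23682333, 186.63713702]), np.float64(-34.94469173088146), np.int64(23), np.float64(1.6738127843014052), np.float64(-33.68679267856313), np.int64(95)) -1.2578990523183293
```

View pics/w2.png

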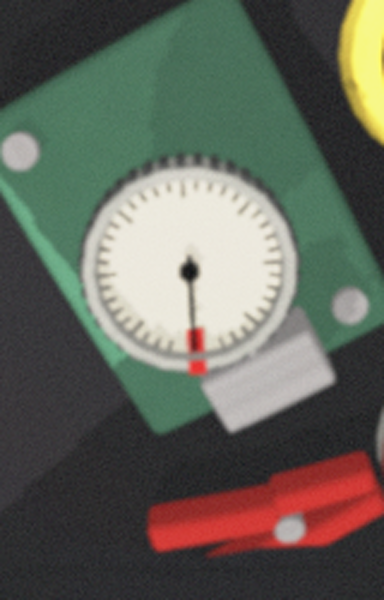

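```bash
python3 - <<'E'
from h import *
o=ctrl.get_obs(); acc=[]
# average frames, sample dial on a metric polar grid
from scipy.ndimage import map_coordinates
cs=[grab('wrist') for _ in range(4)]
o,c=cs[0]; img=np.mean([k[1]['color'].astype(float) for k in cs],0)
px=np.argwhere(np.ones((420,560)))[:,::-1]; w=cast(c,px,.073,o)[:,:2]*1000
from scipy.interpolate import LinearNDInterpolator
s=np.linalg.norm(w-[548.5,186.6],axis=1)<40
f=LinearNDInterpolator(w[s],img.reshape(-1,3)[s])
# needle: across-profile darkness centroid along direction t0
t0=np.radians(-34.5); e=np.array([np.cos(t0),np.sin(t0)]); n=np.array([-e[1],e[0]]); C=np.array([548.2,186.6])
u=np.arange(-4,4.01,.1)
for nm,rs in(('hub/needle',range(-5,16,2)),('red',range(18,30,2))):
    out=[]
    for r in rs:
        p=f(C+r*e+u[:,None]*n); g=(255-p.max(1)) if nm!='red' else p[:,0]-p[:,1:].max(1)
        g=np.clip(g-np.percentile(g,40)-15,0,None); out.append((r,round((g*u).sum()/g.sum(),2)))
    print(nm,out)
E
```

```text
hub/needle [(-5, np.float64(0.16)), (-3, np.float64(0.03)), (-1, np.float64(-0.08)), (1, np.float64(-0.16)), (3, np.float64(-0.12)), (5, np.float64(-0.06)), (7, np.float64(-0.13)), (9, np.float64(-0.1)), (11, np.float64(-0.11)), (13, np.float64(-0.26)), (15, np.float64(-0.24))]
red [(18, np.float64(0.57)), (20, np.float64(0.78)), (22, np.float64(0.93)), (24, np.float64(1.02)), (26, np.float64(0.57)), (28, np.float64(0.21))]
```

```bash
python3 -m handwheel '[[[0,0,0.2,0],[0,0,0.35,0],[0,0,0.4,0],[0,0,0.4,0]]]' 85
python3 -m handwheel '[[[0,0,0,0],[0,0,0,0],[0,0,0,0],[0,0,0,0],[0,0,0,0.015],[0,0,0,0.015],[0,0,0,0.015]]]' 50
python3 -m handwheel '[[[0,0,0,0],[0,0,0,0],[0,0,0,0],[0,0,-0.15,0],[0,0,-0.3,0],[0,0,-0.4,0],[0,0,-0.4,0],[0,0,-0.4,0]]]' 85
python3 - <<'E'
from h import *
from scipy.interpolate import LinearNDInterpolator
cs=[grab('wrist') for _ in range(4)]
o,c=cs[0]; img=np.mean([k[1]['color'].astype(float) for k in cs],0)
print(dial(c,o,np.array([549,187.])))
px=np.argwhere(np.ones((420,560)))[:,::-1]; w=cast(c,px,.073,o)[:,:2]*1000
s=np.linalg.norm(w-[548.5,186.6],axis=1)<40
f=LinearNDInterpolator(w[s],img.reshape(-1,3)[s])
t0=np.radians(-34.5); e=np.array([np.cos(t0),np.sin(t0)]); n=np.array([-e[1],e[0]]); C=np.array([548.2,186.6]); u=np.arange(-4,4.01,.1)
for nm,rs in(('n',range(-5,16,2)),('red',range(18,30,2))):
    out=[]
    for r in rs:
        p=f(C+r*e+u[:,None]*n); g=(255-p.max(1)) if nm!='red' else p[:,0]-p[:,1:].max(1)
        g=np.clip(g-np.percentile(g,40)-15,0,None); out.append((r,float(round((g*u).sum()/g.sum(),2))))
    print(nm,out)
E
```

```text
time_s: 6.55
eef_pos: [0.5478, 0.188, 0.0609]
eef_rot: [-0.001, 0.329, 0.944, -0.0]
wrist_force: [0.8, 0.1, 0.4]
opening: 0.997
grasp_force: 0.0
time_s: 7.42
eef_pos: [0.5485, 0.1873, 0.0634]
eef_rot: [0.001, 0.34, 0.941, -0.0]
wrist_force: [-4.6, -3.7, 8.9]
opening: 0.676
grasp_force: 62.7
time_s: 8.43
eef_pos: [0.5474, 0.188, 0.1403]
eef_rot: [-0.001, 0.34, 0.941, -0.0]
wrist_force: [-0.7, 0.1, -0.4]
opening: 0.995
grasp_force: 0.0
(array([548.20827852, 186.60215461]), np.float64(-34.66746874999374), np.int64(25), np.float64(1.7226435218500218), np.float64(-34.84864541525515), np.int64(104))
n [(-5, 0.39), (-3, 0.44), (-1, 0.2), (1, 0.15), (3, 0.18), (5, 0.31), (7, 0.17), (9, 0.14), (11, 0.2), (13, 0.14), (15, 0.11)]
red [(18, 0.33), (20, -0.01), (22, -0.02), (24, 0.01), (26, nan), (28, -0.19)]<stdin>:14: RuntimeWarning: invalid value encountered in scalar divide
```

```bash
python3 - <<'E'
from h import *
for n in('scene','side'):
    o,c=grab(n); np.savez(n+'2.npz',**c); r,w,wd=masks(c)
    for nm,m,z,a in(('red',r,.028,60),('wood',wd,.012,150)):
        for k in blobs(m,a):
            q=rect(c,k,z)
            if 400<q[0]<760 and -400<q[1]<20: print(n,nm,k[:,0].mean(0).round(),q)
    save(c,n+'2.png')
a=np.load('scene2.npz')['color'][100:270,120:330]; b=np.load('side2.npz')['color'][200:400,220:490]
f=lambda i:cv2.resize(i[...,::-1],(395,290),interpolation=cv2.INTER_CUBIC)
cv2.imwrite('pics/both2.png',np.hstack([f(a),f(b)]))
E
```

```text
scene red [178. 215.] [ 731.7 -148.1  119.    38.7  -86.5]
scene red [271. 188.] [494.1 -80.1  57.3  43.1 -12.6]
scene red [240. 166.] [ 520.4 -185.7   57.8   42.3    4.8]
scene red [214. 140.] [ 528.2 -305.1   56.3   45.6  -12. ]
scene wood [220. 209.] [ 631.6 -109.7   65.5   47.2    4.6]
scene wood [203. 191.] [ 636.4 -184.6   66.1   47.4    4. ]
scene wood [272. 188.] [486.5 -90.2  66.7  53.  -12.5]
scene wood [227. 183.] [ 567.5 -180.2  111.2   37.7  -84.5]
scene wood [187. 173.] [ 641.4 -259.4   66.    47.6    4. ]
scene wood [204. 192.] [ 636.4 -184.5  229.3   95.8  -86.1]
scene wood [240. 166.] [ 513.9 -197.8   68.1   52.     5.9]
scene wood [205. 156.] [ 571.3 -292.5  154.6   60.5  -78.7]
scene wood [215. 140.] [ 520.8 -319.1   65.8   57.3  -12.9]
scene wood [223. 184.] [ 575.6 -186.8  368.9  266.1  -86.1]
side red [379. 345.] [ 518.7 -317.    62.7   43.4  -13.3]
side red [325. 301.] [ 511.6 -198.2   64.6   43.6    5.8]
side red [277. 272.] [485.5 -93.   61.6  46.7 -13. ]
side red [391. 245.] [ 705.6 -165.7  119.    33.4  -86.7]
side wood [379. 345.] [ 528.6 -310.3   69.5   49.4  -13.3]
side wood [325. 301.] [ 521.  -188.    71.2   51.     5.2]
side wood [402. 294.] [ 640.6 -260.7   67.6   46.3    4.3]
side wood [277. 272.] [494.6 -80.3  68.9  55.9 -13.3]
side wood [370. 272.] [ 635.4 -186.    67.9   46.9    4. ]
side wood [341. 251.] [ 630.2 -111.2   68.1   47.9    4.1]
side wood [369. 277.] [ 619.  -187.4  228.4  125.4  -86.1]
side wood [353. 300.] [ 571.  -191.1  366.3  269.5  -86. ]
```

View pics/both2.png

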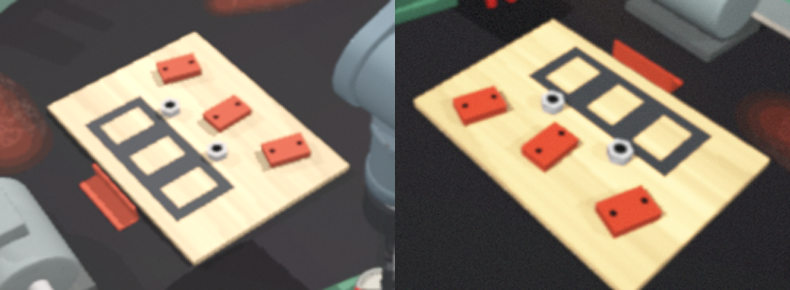

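```bash
cat >> h.py <<'E'
def plan(x,y,z,yaw):
    """shares [x,y,z,twist] from current pose to TCP x,y,z (mm), tool y at world angle yaw (deg, mod 180)"""
    o=ctrl.get_obs(); T=tool(o); d=np.array([x,y,z])/1000-T[:3,3]
    cur=np.degrees(np.arctan2(T[1,1],T[0,1])); t=(-(yaw-cur)+90)%180-90
    return np.round(np.r_[T[:3,:3].T@d/.2,np.radians(t)/1.5],3), 'q6',o['q'][5].round(2)
E
python3 -c "
from h import *
print(plan(490.5,-86,150,77))
c=dict(np.load('scene2.npz'));print(cast(c,[[211,161.5],[235.5,188]],.027))"
```

```text
(array([-0.656, -1.236, -0.047, -0.311]), 'q6', np.float64(-0.75))
[[ 0.57516654 -0.24509429  0.027     ]
 [ 0.56929232 -0.13326001  0.027     ]]
```

```bash
python3 -m handwheel '[[[-0.13,-0.24,-0.05,-0.08],[-0.26,-0.48,-0.05,-0.16],[-0.39,-0.73,-0.05,-0.24],[-0.52,-0.97,-0.05,-0.31],[-0.52,-0.97,-0.05,-0.31],[-0.52,-0.97,-0.05,-0.31]]]' 85; python3 -c "
from h import *
print(plan(490.5,-86,150,77))"
```

```text
time_s: 9.48
eef_pos: [0.5041, -0.0275, 0.1512]
eef_rot: [-0.0, 0.115, 0.993, 0.0]
wrist_force: [0.3, -0.1, -0.3]
opening: 1.0
grasp_force: 0.0
(array([-0.001, -0.3  ,  0.006, -0.002]), 'q6', np.float64(-1.63))
```

```bash
python3 -m handwheel '[[[0,-0.15,0,0],[0,-0.3,0,0],[0,-0.3,0,0],[0,-0.3,0,0]]]'
cat >> h.py <<'E'
def red_top(c,o,guess,z=.028):
    """rect of the pad top nearest guess (mm): bright red only, holes filled"""
    r,_,_=masks(c); best=None
    for k in blobs(r,150):
        q=rect(c,k,z,o); d=np.hypot(*(q[:2]-guess))
        if best is None or d<best[0]: best=(d,q,k[:,0].mean(0).round())
    return best[1],best[2]
E
python3 - <<'E'
from h import *
o,c=grab('wrist'); np.savez('wrist3.npz',**c); np.save('o3',o,allow_pickle=True)
q,p=red_top(c,o,[490,-86]); print(q,p,plan(q[0],q[1],23,q[4]+90))
for k in blobs(masks(c)[2],300): print(rect(c,k,.012,o))
cv2.imwrite('pics/w3.png',c['color'][...,::-1])
E
```

```text
time_s: 9.98
eef_pos: [0.4907, -0.0847, 0.1512]
eef_rot: [-0.0, 0.114, 0.994, 0.0]
wrist_force: [0.4, -0.1, -1.0]
opening: 0.993
grasp_force: 0.0
[489.4 -87.9  60.4  38.8 -13.2] [274. 207.] (array([ 0.002, -0.018,  0.641,  0.002]), 'q6', np.float64(-1.75))
[ 676.1 -340.    85.2   55.5   -3.9]
[ 622.6 -189.1   44.9   36.1  -85.8]
[ 625.  -113.3   50.8   44.6    3.6]
[493.1 -89.   66.9  43.8 -13.3]
[ 567.5 -192.8  363.4  248.6  -86.1]
[400.9 194.  107.4  50.2 -83.9]
```

View pics/w3.png

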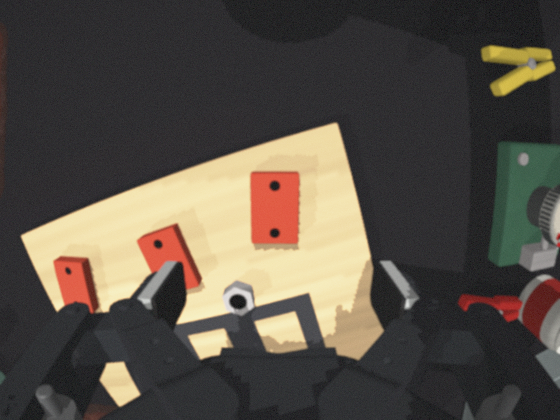

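```bash
python3 -m handwheel '[[[0.002,-0.018,0.25,0.002],[0.002,-0.018,0.5,0.002],[0.002,-0.018,0.6,0.002],[0.002,-0.018,0.64,0.002],[0.002,-0.018,0.64,0.002]]]'
python3 -m handwheel '[[[0,0,0,0],[0,0,0,0],[0,0,0,0],[0,0,0,0],[0,0,0,0],[0,0,0,0]]]' 25
```

```text
time_s: 10.65
eef_pos: [0.4895, -0.0889, 0.0234]
eef_rot: [-0.0, 0.115, 0.993, 0.0]
wrist_force: [-0.7, 0.3, -0.2]
opening: 0.994
grasp_force: 0.0
time_s: 11.4
eef_pos: [0.4902, -0.0897, 0.0246]
eef_rot: [0.001, 0.115, 0.993, -0.0]
wrist_force: [-1.1, 1.6, 7.1]
opening: 0.451
grasp_force: 60.8
```

```bash
python3 -m handwheel '[[[0,0,-0.1,0],[0,0,-0.15,0],[0,0,-0.15,0]]]'; python3 -c "
from h import *
print(plan(631,-111.5,55,94))"
```

```text
time_s: 11.78
eef_pos: [0.4898, -0.0898, 0.054]
eef_rot: [0.001, 0.115, 0.993, -0.0]
wrist_force: [0.6, 0.0, -2.6]
opening: 0.451
grasp_force: 61.7
(array([-0.712,  0.056, -0.004, -0.201]), 'q6', np.float64(-1.76))
```

```bash
python3 -m handwheel '[[[-0.2,0.02,0,-0.06],[-0.4,0.03,0,-0.12],[-0.6,0.05,0,-0.18],[-0.712,0.056,0,-0.2],[-0.712,0.056,0,-0.2],[-0.712,0.056,0,-0.2],[-0.712,0.056,0.07,-0.2],[-0.712,0.056,0.07,-0.2]]]'
python3 - <<'E'
from h import *
o,c=grab('wrist'); np.savez('wrist4.npz',**c); print(o['eef_pos'])
z=o['eef_pos'][2]-.0246+.028
print(red_top(c,o,[631,-111],z),plan(631,-111.5,24.6,94))
for k in blobs(masks(c)[2],300): print(rect(c,k,.012,o))
cv2.imwrite('pics/w4.png',cv2.resize(c['color'][100:340,140:440,::-1],None,fx=2.4,fy=2.4,interpolation=cv2.INTER_CUBIC))
E
```

```text
time_s: 12.78
eef_pos: [0.6283, -0.1106, 0.0373]
eef_rot: [-0.002, -0.034, 0.999, 0.001]
wrist_force: [0.1, 0.1, -2.6]
opening: 0.45
grasp_force: 61.6
[ 0.62829932 -0.11059351  0.0372614 ]
(array([ 626. , -111.4,   63. ,   39.8,    3.7]), array([278., 268.])) (array([-0.01 , -0.004,  0.067, -0.001]), 'q6', np.float64(-2.0))
[ 686.6 -107.1   63.7   15.1  -86.1]
[ 689.1 -298.7   97.9   90.3   47.8]
[ 641.7 -263.    63.5   43.8    4.1]
[ 636.  -187.7   62.6   43.3    3.9]
[ 563.6 -157.6  309.4  184.3   88.9]
```

View pics/w4.png

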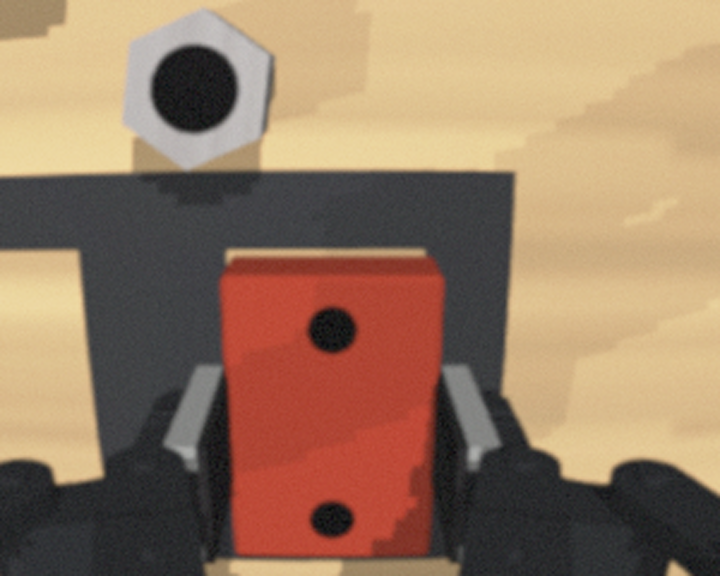

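```bash
python3 - <<'E'
from h import *
o=ctrl.get_obs(); c=dict(np.load('wrist4.npz')); f=lambda p:np.array([140,100])+np.array(p)/2.4
print('top near L R, far L R',(cast(c,f([[222,277],[444,273],[236,555],[431,552]]),.0407,o)*1000).round(1).tolist())
print('rect near L R',(cast(c,f([[226,250],[427,249]]),.012,o)*1000).round(1).tolist())
print('pad bottom near L R',(cast(c,f([[234,258],[433,257]]),.0247,o)*1000).round(1).tolist())
E
```

```text
top near L R, far L R [[600.5, -132.8, 40.7], [597.1, -93.4, 40.7], [660.1, -129.0, 40.7], [656.7, -88.8, 40.7]]
rect near L R [[602.6, -135.7, 12.0], [599.5, -92.8, 12.0]]
pad bottom near L R [[601.0, -132.5, 24.7], [598.1, -93.3, 24.7]]
```

```bash
python3 -m handwheel '[[[-0.014,-0.0075,0.02,0],[-0.014,-0.0075,0.05,0.003],[-0.014,-0.0075,0.055,0.003],[-0.014,-0.0075,0.055,0.003]]]'
cat >> h.py <<'E'
def edges(fn,z,crop=(100,320,180,380),s=3):
    o,c=grab('wrist'); np.savez(fn+'.npz',**c); a,b,d,e=crop
    cv2.imwrite(f'pics/{fn}.png',cv2.resize(c['color'][a:b,d:e,::-1],None,fx=s,fy=s,interpolation=cv2.INTER_CUBIC)); print(o['eef_pos'])
    r=masks(c)[0]; q=red_top(c,o,o['eef_pos'][:2]*1000,z); print('red',q)
    for k in blobs(masks(c)[2],60):
        w=rect(c,k,.012,o)
        if abs(w[0]-640)<60 and w[3]<60: print('wood',w)
    return o,c
E
python3 -c "
from h import *
edges('w5',.030)"
```

```text
time_s: 13.32
eef_pos: [0.6332, -0.1125, 0.0281]
eef_rot: [-0.0, -0.032, 0.999, 0.0]
wrist_force: [0.2, -1.2, -2.5]
opening: 0.449
grasp_force: 61.6
[ 0.6331902  -0.11252053  0.02809223]
red (array([ 631.8, -113.3,   63.3,   40.2,    3.5]), array([278., 269.]))
wood [ 685.4 -109.8   60.2   12.7  -87.1]
wood [686.1 -17.9  18.4   5.8  49.1]
wood [ 698.1 -201.3   18.6    5.4  -41. ]
wood [ 641.6 -263.2   63.4   43.9    3.8]
wood [ 636.3 -187.7   63.1   43.4    3.9]
wood [ 603.1 -114.4   42.6    6.5  -86.3]
```

View pics/w5.png

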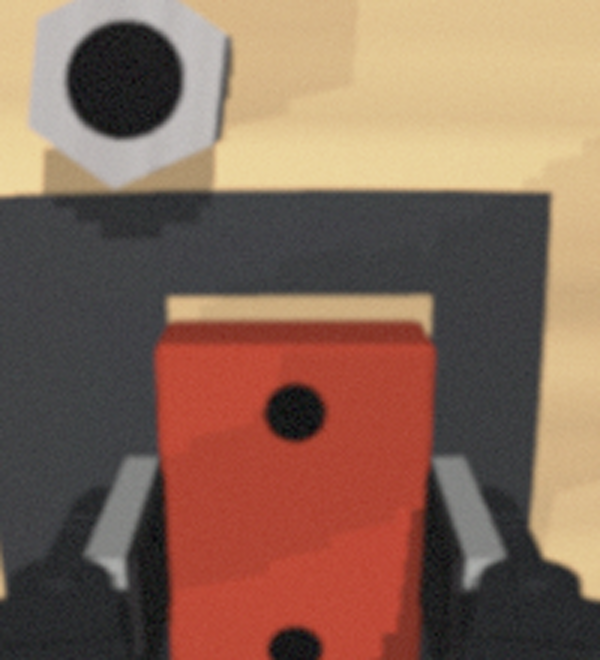

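```bash
python3 - <<'E'
from h import *
o=ctrl.get_obs(); c=dict(np.load('w5.npz')); f=lambda p:np.array([180,100])+np.array(p)/3
dz=o['eef_pos'][2]-.0246; print(o['eef_pos'],dz)
print('top near L R',(cast(c,f([[157,345],[435,343]]),.028+dz,o)*1000).round(1).tolist())
print('bot near L R',(cast(c,f([[167,323],[427,322]]),.012+dz,o)*1000).round(1).tolist())
print('rect near L R',(cast(c,f([[166,296],[433,294]]),.012,o)*1000).round(1).tolist())
E
```

```text
[ 0.63332182 -0.11254675  0.02827089] 0.00367089416459428
top near L R [[604.3, -134.3, 31.7], [601.5, -95.1, 31.7]]
bot near L R [[605.2, -134.9, 15.7], [602.4, -94.1, 15.7]]
rect near L R [[601.7, -135.7, 12.0], [598.6, -93.0, 12.0]]
```

```bash
python3 -m handwheel '[[[0.011,0,0,0],[0.011,0,0,0],[0.011,0,0.01,0],[0.011,0,0.02,0],[0.011,0,0.02,0],[0.011,0,0.02,0]]]'
python3 - <<'E'
from h import *
o,c=edges('w6',.028)
E
```

```text
time_s: 14.12
eef_pos: [0.6312, -0.1127, 0.0246]
eef_rot: [0.0, -0.032, 0.999, -0.0]
wrist_force: [-2.3, 0.9, 3.0]
opening: 0.445
grasp_force: 62.2
[ 0.63117602 -0.11274313  0.02464116]
red (array([ 629. , -113.5,   63.3,   39.9,    3.4]), array([278., 268.]))
wood [ 683.2 -109.9   58.3    7.4  -86.7]
wood [ 693.3 -200.    18.7    6.1  -44. ]
wood [681.7 -19.7  19.5   6.1  48.3]
wood [ 641.6 -263.1   63.5   43.8    3.9]
wood [ 635.  -187.8   60.5   43.4    4.1]
wood [ 602.1 -114.4   42.2    4.4  -86.3]
```

```bash
python3 -m handwheel '[[[0,0,0,0],[0,0,0,0],[0,0,-0.1,0],[0,0,-0.3,0],[-0.15,0,-0.5,0],[-0.33,0,-0.6,0],[-0.33,0,-0.6,0],[-0.33,0,-0.6,0]]]' 56
cat >> h.py <<'E'
def score(img,w,C,yaw,zz=None):
    """img sampled by world mm at z=.012 (w,img flat): profiles from pad centre guess outwards, class transitions"""
def fit(fn,C,yaw=4.0):
    """pad top (z=.028) and rectangle (band->wood edge, z=.012) limits in the board's axes about C (mm)"""
    from scipy.interpolate import LinearNDInterpolator as L
    o,c=grab('wrist'); np.savez(fn+'.npz',**c); print('tcp',o['eef_pos'].round(4))
    px=np.argwhere(np.ones((420,560)))[:,::-1]; col=c['color'].reshape(-1,3).astype(float); e=np.array([np.cos(np.radians(yaw)),np.sin(np.radians(yaw))]); n=np.array([-e[1],e[0]])
    out={}
    for z,tag in((.028,'pad'),(.012,'rect')):
        w=cast(c,px,z,o)[:,:2]*1000; s=np.linalg.norm(w-C,axis=1)<60; f=L(w[s],col[s])
        for nm,d,t,h in(('+x',e,n,30),('-x',-e,n,30),('+y',n,e,20),('-y',-n,e,20)):
            r=np.arange(h-8,h+9,.1); res=[]
            for q in (-.6,-.3,0,.3,.6):
                p=f(C+r[:,None]*d+q*(20 if h==30 else 30)*t); red=p[:,0]-p[:,1]
                if tag=='pad': k=np.where(red>60)[0]; res.append(r[k[-1]] if len(k) else np.nan)
                else:
                    k=np.where((p.max(1)>130))[0]; res.append(r[k[-1]] if len(k) else np.nan)
            out[tag+nm]=np.round(res,1); print(tag,nm,out[tag+nm])
    return o,c
E
python3 - <<'E'
from h import *
fit('w7',np.array([631.5,-112.6]))
E
```

```text
time_s: 15.18
eef_pos: [0.6962, -0.1083, 0.1442]
eef_rot: [-0.001, -0.032, 0.999, 0.0]
wrist_force: [-0.1, 0.5, 0.1]
opening: 0.654
grasp_force: 0.0
tcp [ 0.6962 -0.1083  0.1442]
pad +x [29.2 29.2 29.3 29.3 29.3]
pad -x [31.1 31.1 31.1 31.  30.9]
pad +y [19.4 19.3 19.3 19.2 19.2]
pad -y [20.7 20.7 20.9 20.8 20.8]
rect +x [31.1 31.2 31.2 31.2 31.2]
rect -x [33.2 33.2 33.1 33.1 33. ]
rect +y [22.2 21.8 21.7 21.9 22.1]
rect -y [22.  22.1 22.3 22.2 22.2]
```

```bash
python3 -c "
from h import *
print(plan(515,-193,145,95.5))"
```

```text
(array([ 0.928, -0.365, -0.006, -0.021]), 'q6', np.float64(-1.96))
```

```bash
python3 -m handwheel '[[[0.23,-0.09,0,0],[0.46,-0.18,0,-0.02],[0.7,-0.27,0,-0.02],[0.928,-0.365,0,-0.02],[0.928,-0.365,0,-0.02],[0.928,-0.365,0,-0.02],[0.928,-0.365,0,-0.02]]]' 85
python3 - <<'E'
from h import *
o,c=grab('wrist'); q,p=red_top(c,o,[516,-192]); print(o['eef_pos'],q,p,plan(q[0],q[1],23,q[4]+90))
E
```

```text
time_s: 16.1
eef_pos: [0.517, -0.1928, 0.1442]
eef_rot: [0.0, -0.047, 0.999, 0.0]
wrist_force: [-0.1, 0.4, 0.2]
opening: 0.994
grasp_force: 0.0
[ 0.517028   -0.19281111  0.14419741] [ 516.  -194.3   59.9   38.8    5.6] [277. 209.] (array([ 0.006, -0.007,  0.606, -0.002]), 'q6', np.float64(-2.24))
```

```bash
python3 -m handwheel '[[[0.006,-0.007,0.25,0],[0.006,-0.007,0.48,0],[0.006,-0.007,0.57,0],[0.006,-0.007,0.606,0],[0.006,-0.007,0.606,0]]]'
python3 -m handwheel '[[[0,0,0,0],[0,0,0,0],[0,0,0,0],[0,0,0,0],[0,0,0,0],[0,0,-0.08,0],[0,0,-0.15,0],[0,0,-0.15,0]]]' 25
python3 -c "
from h import *
print(plan(637,-187.7,54,94))"
```

```text
time_s: 16.77
eef_pos: [0.5163, -0.1951, 0.0239]
eef_rot: [0.001, -0.047, 0.999, -0.0]
wrist_force: [-0.3, -0.7, 0.4]
opening: 0.995
grasp_force: 0.0
time_s: 17.77
eef_pos: [0.5165, -0.1954, 0.055]
eef_rot: [0.001, -0.047, 0.999, -0.001]
wrist_force: [-0.4, 0.0, -2.5]
opening: 0.446
grasp_force: 61.2
(array([-0.603, -0.018,  0.006,  0.016]), 'q6', np.float64(-2.24))
```

```bash
python3 -m handwheel '[[[-0.2,-0.005,0,0],[-0.4,-0.01,0,0.008],[-0.6,-0.0145,0,0.017],[-0.6,-0.0145,0,0.017],[-0.6,-0.0145,0,0.017],[-0.6,-0.0145,0,0.017],[-0.6,-0.0145,0.1,0.017],[-0.6,-0.0145,0.12,0.017],[-0.6,-0.0145,0.12,0.017],[-0.6,-0.0145,0.12,0.017]]]'
python3 -c "
from h import *
edges('w8',.033); print(plan(636.3,-187,24.6,93.9))"
```

```text
time_s: 19.02
eef_pos: [0.6353, -0.1865, 0.0293]
eef_rot: [0.0, -0.034, 0.999, -0.0]
wrist_force: [0.7, 0.1, -2.4]
opening: 0.45
grasp_force: 61.0
[ 0.63531035 -0.18649017  0.02926748]
red (array([ 634.5, -187.2,   62.8,   39.9,    3.9]), array([278., 271.]))
wood [ 689.5 -183.3   60.9   10.7  -86.1]
wood [688.8 -90.3  19.4   5.4  49.4]
wood [ 601.  -114.4   42.8    8.8  -76.6]
wood [ 641.  -262.6   62.2   43.5    3.8]
wood [ 606.6 -189.3   42.5    4.5  -84.7]
(array([-0.004, -0.003,  0.024,  0.   ]), 'q6', np.float64(-2.1))
```

```bash
python3 -m handwheel '[[[-0.003,-0.003,0,0],[-0.003,-0.003,0.012,0],[-0.003,-0.003,0.025,0],[-0.003,-0.003,0.025,0],[-0.003,-0.003,0.025,0]]]'
python3 -m handwheel '[[[0,0,0,0],[0,0,0,0],[0,0,-0.1,0],[0,0,-0.3,0],[-0.15,0,-0.5,0],[-0.33,0,-0.6,0],[-0.33,0,-0.6,0],[-0.33,0,-0.6,0]]]' 56
python3 - <<'E'
from h import *
fit('w9',np.array([636,-187.6]))
E
```

```text
time_s: 19.7
eef_pos: [0.6359, -0.1869, 0.0245]
eef_rot: [0.0, -0.034, 0.999, -0.0]
wrist_force: [-1.8, 1.1, 2.4]
opening: 0.446
grasp_force: 61.6
time_s: 20.7
eef_pos: [0.7007, -0.1821, 0.1438]
eef_rot: [-0.001, -0.034, 0.999, 0.0]
wrist_force: [-0.2, 0.3, -0.1]
opening: 0.655
grasp_force: 0.0
tcp [ 0.7007 -0.1821  0.1438]
pad +x [30.8 30.8 30.8 30.8 30.8]
pad -x [29.4 29.4 29.4 29.4 29.4]
pad +y [20.2 20.1 20.2 20.2 20.2]
pad -y [19.9 19.9 20.  20.1 20. ]
rect +x [32.8 32.8 32.8 32.8 32.8]
rect -x [31.5 31.5 31.5 31.5 31.4]
rect +y [21.8 21.6 21.7 21.8 21.7]
rect -y [21.4 21.3 21.4 21.4 21.4]
```

```bash
python3 -c "
from h import *
print(plan(523.5,-311,145,77.5))"
```

```text
(array([ 0.925, -0.583, -0.008,  0.191]), 'q6', np.float64(-2.06))
```

```bash
python3 -m handwheel '[[[0.23,-0.14,0,0.05],[0.46,-0.29,0,0.1],[0.7,-0.44,0,0.15],[0.925,-0.583,0,0.19],[0.925,-0.583,0,0.19],[0.925,-0.583,0,0.19],[0.925,-0.583,0,0.19]]]' 85
python3 - <<'E'
from h import *
o,c=grab('wrist'); q,p=red_top(c,o,[523,-311]); print(o['eef_pos'],q,p,plan(q[0],q[1],23,q[4]+90))
E
```

```text
time_s: 21.62
eef_pos: [0.5255, -0.3105, 0.1437]
eef_rot: [-0.0, 0.107, 0.994, 0.0]
wrist_force: [-0.9, 0.5, 0.0]
opening: 0.993
grasp_force: 0.0
[ 0.52546006 -0.31046374  0.14373407] [ 523.1 -314.5   60.3   38.7  -13.6] [273. 208.] (array([ 0.008, -0.023,  0.604,  0.015]), 'q6', np.float64(-2.08))
```

```bash
python3 -m handwheel '[[[0.008,-0.023,0.25,0.014],[0.008,-0.023,0.48,0.014],[0.008,-0.023,0.57,0.014],[0.008,-0.023,0.604,0.014],[0.008,-0.023,0.604,0.014]]]'
python3 -m handwheel '[[[0,0,0,0],[0,0,0,0],[0,0,0,0],[0,0,0,0],[0,0,0,0],[0,0,-0.08,0],[0,0,-0.15,0],[0,0,-0.15,0]]]' 25
python3 -c "
from h import *
print(plan(641.4,-261.9,54,93.9))"
```

```text
time_s: 22.3
eef_pos: [0.5234, -0.3159, 0.0243]
eef_rot: [0.001, 0.118, 0.993, -0.0]
wrist_force: [0.7, 0.5, 0.5]
opening: 0.993
grasp_force: 0.0
time_s: 23.3
eef_pos: [0.5235, -0.3165, 0.0552]
eef_rot: [0.001, 0.118, 0.993, -0.001]
wrist_force: [0.3, -0.8, -3.3]
opening: 0.447
grasp_force: 61.1
(array([-0.509,  0.404,  0.007, -0.204]), 'q6', np.float64(-2.07))
```

```bash
python3 -m handwheel '[[[-0.13,0.1,0,-0.05],[-0.26,0.2,0,-0.1],[-0.39,0.3,0,-0.15],[-0.509,0.404,0,-0.204],[-0.509,0.404,0,-0.204],[-0.509,0.404,0,-0.204],[-0.509,0.404,0.06,-0.204],[-0.509,0.404,0.12,-0.204],[-0.509,0.404,0.12,-0.204],[-0.509,0.404,0.12,-0.204]]]'
python3 -c "
from h import *
edges('w10',.033); print(plan(641.5,-261.7,24.6,93.9))"
```

```text
time_s: 24.55
eef_pos: [0.6402, -0.2611, 0.0291]
eef_rot: [-0.0, -0.034, 0.999, 0.0]
wrist_force: [1.6, 0.0, -3.3]
opening: 0.452
grasp_force: 61.0
[ 0.64023939 -0.2610893   0.02905811]
red (array([ 638.5, -261.8,   62.8,   39.7,    3.8]), array([278., 270.]))
wood [ 694.6 -257.9   60.1   10.   -86.1]
wood [ 694.  -165.    20.     5.9   49.4]
wood [ 600.6 -113.8   41.5    3.   -83.1]
wood [ 608.9 -192.7   47.3   21.6  -58.9]
wood [ 611.2 -264.1   42.8    3.5  -84. ]
(array([-0.005, -0.003,  0.024,  0.   ]), 'q6', np.float64(-2.2))
```

```bash
python3 -m handwheel '[[[-0.008,-0.003,0,0],[-0.008,-0.003,0.012,0],[-0.008,-0.003,0.024,0],[-0.008,-0.003,0.024,0],[-0.008,-0.003,0.024,0]]]'
python3 -m handwheel '[[[0,0,0,0],[0,0,0,0],[0,0,-0.1,0],[0,0,-0.3,0],[-0.15,0,-0.5,0],[-0.33,0,-0.6,0],[-0.33,0,-0.6,0],[-0.33,0,-0.6,0]]]' 56
python3 - <<'E'
from h import *
o,c=fit('w11',np.array([641.4,-262.4]))
for k in blobs(masks(c)[0],300): print(rect(c,k,.028,o))
E
```

```text
time_s: 25.22
eef_pos: [0.6422, -0.2615, 0.0248]
eef_rot: [0.0, -0.034, 0.999, -0.0]
wrist_force: [-0.5, 0.3, 0.2]
opening: 0.452
grasp_force: 61.4
time_s: 26.22
eef_pos: [0.707, -0.2567, 0.1442]
eef_rot: [-0.001, -0.034, 0.999, 0.0]
wrist_force: [-0.3, -0.0, -0.8]
opening: 0.658
grasp_force: 0.0
tcp [ 0.707  -0.2567  0.1442]
pad +x [31.1 31.1 31.1 31.  31.1]
pad -x [29.3 29.3 29.3 29.3 29.2]
pad +y [20.4 20.3 20.4 20.4 20.3]
pad -y [19.7 19.7 19.9 19.9 19.8]
rect +x [32.9 33.  33.  33.  33. ]
rect -x [31.7 31.7 31.7 31.7 31.7]
rect +y [21.8 21.7 21.8 21.8 21.6]
rect -y [21.1 21.1 21.2 21.2 21.2]
[ 721.4 -160.8  106.8   29.   -86.3]
[ 630.9 -116.5   60.1   46.3    3.7]
[ 637.  -188.4   60.2   41.8    4. ]
[ 642.5 -262.    59.3   39.7    3.9]
```

```bash
python3 -c "
from h import *
print(plan(631.2,-112.5,144,93.8))"
```

```text
(array([ 0.326,  0.745, -0.001,  0.001]), 'q6', np.float64(-2.14))
```

```bash
python3 -m handwheel '[[[0.1,0.25,0,0],[0.2,0.5,0,0],[0.326,0.745,0,0],[0.326,0.745,0,0],[0.326,0.745,0,0],[0.326,0.745,0.25,0],[0.326,0.745,0.25,0],[0.326,0.745,0.25,0]]]' 56; python3 -c "
from h import *
print(plan(631.2,-112.6,24.6,93.8))"
```

```text
time_s: 27.28
eef_pos: [0.6332, -0.1139, 0.0952]
eef_rot: [0.0, -0.034, 0.999, -0.0]
wrist_force: [0.1, 0.6, 0.4]
opening: 0.651
grasp_force: 0.0
(array([0.01 , 0.007, 0.353, 0.001]), 'q6', np.float64(-2.0))
```

```bash
python3 -m handwheel '[[[0.01,0.006,0,0],[0.01,0.006,0.15,0],[0.01,0.006,0.3,0],[0.01,0.006,0.352,0],[0.01,0.006,0.352,0],[0.01,0.006,0.352,0]]]' 56
python3 -m handwheel '[[[0,0,0,0],[0,0,0,0],[0,0,0,0],[0,0,0,0]]]' 25;python3 -c "
from h import *
print(plan(631.2,-112.1,24.6,93.8))"
```

```text
time_s: 28.02
eef_pos: [0.6318, -0.1121, 0.0259]
eef_rot: [0.001, -0.034, 0.999, -0.001]
wrist_force: [0.8, 0.4, -0.1]
opening: 0.655
grasp_force: 0.0
time_s: 28.52
eef_pos: [0.6318, -0.1121, 0.026]
eef_rot: [0.001, -0.034, 0.999, -0.001]
wrist_force: [-1.3, 0.0, 5.8]
opening: 0.447
grasp_force: 61.3
(array([0.003, 0.   , 0.007, 0.002]), 'q6', np.float64(-2.0))
```

```bash
python3 -m handwheel '[[[0,0,0,0],[0,0,0,0],[0,0,-0.1,0],[0,0,-0.3,0],[-0.15,0,-0.5,0],[-0.33,0,-0.6,0],[-0.33,0,-0.6,0],[-0.33,0,-0.6,0]]]' 56
python3 - <<'E'
from h import *
fit('w12',np.array([631.5,-112.6]))
E
```

```text
time_s: 29.52
eef_pos: [0.6955, -0.1069, 0.1438]
eef_rot: [-0.001, -0.034, 0.999, 0.0]
wrist_force: [-0.6, 0.2, -0.8]
opening: 0.658
grasp_force: 0.0
tcp [ 0.6955 -0.1069  0.1438]
pad +x [29.3 29.3 29.3 29.3 29.3]
pad -x [31.  31.  31.1 31.  31. ]
pad +y [20.1 20.  20.  19.9 19.9]
pad -y [20.2 20.3 20.1 20.1 20.3]
rect +x [31.2 31.2 31.3 31.2 31.3]
rect -x [33.1 33.1 33.  33.  33. ]
rect +y [21.7 21.7 21.6 21.6 21.9]
rect -y [21.6 21.7 21.5 21.5 21.6]
```

```bash
python3 -m handwheel '[[[0.3,0,-0.2,0],[0.6,0,-0.4,0],[0.9,0,-0.5,0],[0.9,0,-0.5,0],[0.9,0,-0.5,0],[0.9,0,-0.5,0]]]'
python3 - <<'E'
from h import *
o,c=grab('side'); o,d=grab('scene')
f=lambda i,w:cv2.resize(i[...,::-1],(w,420))
cv2.imwrite('pics/end.png',np.hstack([f(c['color'][130:410,140:490],400),f(d['color'][100:380,130:410],400)]))
E
```

```text
time_s: 30.32
eef_pos: [0.5167, -0.1194, 0.2433]
eef_rot: [-0.0, -0.034, 0.999, 0.0]
wrist_force: [1.1, -0.3, -0.7]
opening: 0.653
grasp_force: 0.0
```

View pics/end.png

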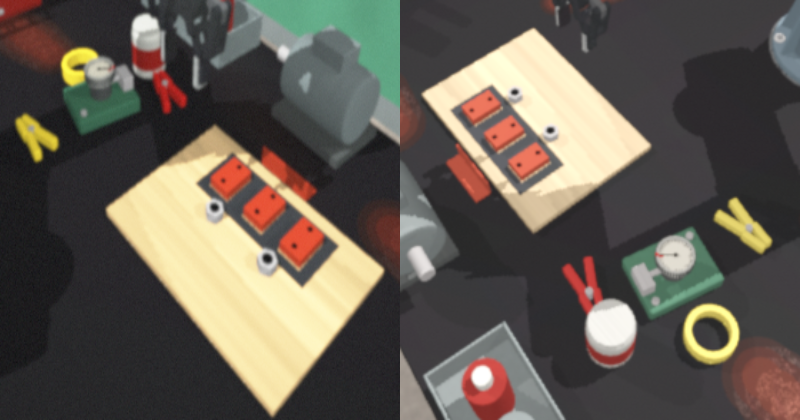

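The closing pictures show the three pads in an even row in the rectangles (left view near 230,178 / 264,209 / 302,241). The red mark is at the needle (right view near 658,257), and the nuts, clamps, tin, tape and bracket have not moved.

```bash
python3 -c "
from h import *
print(ctrl.hand_in())"
```

```text
the job is handed in; nothing more can be done
None
```

The job is handed in at about 30 s: the bezel's zero mark measures within about half a degree of the needle, the three pads are centred in their rectangles to about 0.3 mm, and nothing else was seen to move.

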